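# Click the spot lamp onto its post at the electromagnet

### The arm

A 7-joint arm with a two-finger parallel gripper is mounted at the origin on the work surface. World frame = base frame: x ahead of the robot, y to its left, z up, the work surface at z = 0. Lengths are in m, angles in rad, forces in N, time in s.
With the tool pointing down it reaches from about 0.425 to 0.875 m from the base axis. Payload 4.7 kg.
Tool frame: the origin (TCP) lies at the very end of the fingers, on their centre line; the grasp point (between the pads) lies 19 mm behind it; x points along the fingers, y is the direction in which the jaws open and shut, and the axes are right-handed (so a half turn about x gives the same grasp; the last joint's range is limited). The gripper opens to 87 mm and grips with 3 to 60 N. Pads are 19 mm wide; open, the fingers measure 117 mm over their backs; the gripper's body (75 mm by 190 mm) begins 51 mm behind the grasp point.
Start: joints at [1.239, 0.321, -0.07, 1.45, 0.023, 1.371, -0.057], TCP at [0.22, -0.612, 0.223] pointing down, gripper open.
Joint ranges: [-2.86, 2.86], [-0.3, 2.09], [-1.38, 1.24], [0.06, 2.45], [-1.56, 4.7], [0.09, 2.05], [-2.69, 2.69]. Speed limits (rad/s): [2.57, 2.57, 3.14, 3.14, 3.14, 3.14, 3.14].

### API

Orientations are given as a unit quaternion [w, x, y, z].
In Python, from plant import observe, get_image, camera_model, close_job gives the robot as it stands.
- The arm moves only by the shell command python3 -m pendant 'ROWS' [FORCE]. ROWS is a JSON object of lists of equal length, an entry for each row: "offset": the shift along the tool's x, y, z in m, a list of three; "delta_rot": the turn, a rotation vector about the tool's x, y, z in degrees, a list of three; "grip": the closure in counts, from 0 (fully open) to 255 (shut). A call has 1 to 20 rows; each row is the pose to reach, as a shift and turn from the pose measured when the call began, along the tool's axes at that moment; what a row does not reach only later rows make up. A row lasts 1/12 s, in which the tool goes at most 41.7 mm and 7.16 degrees, less where a joint would pass 70% of its speed; a pose out of reach is approached as far as the arm can. A call with a gripper value outside its range is refused whole. The fingers move at their own pace and stop on an object; FORCE is the grip in N (left out, the last holds). Time passes only in rows, so rows that repeat a pose let the fingers close. It gives the time, the measured TCP pose, the force and the opening at its end, in the units of the state.
- observe(): the state, without advancing time (a new reading comes with each control period).
- get_image(name): name is "scene" or "side" or "wrist"; returns the picture (384x512x3 uint8, blue, green, red); there is no depth.
- camera_model(name): a dict with "mtx" (3x3 intrinsics, pixels), "R" (3x3) and "t" (3): a world point X has camera coordinates R X + t. Camera axes: x right, y down, z forward; pixel columns grow to the right and rows downward; lengths in m; the calibration is good to about 2 mm. A picture is of the moment at which its call begins: read the wrist's pose just before it. camera_model takes no time and is no camera call; for the wrist camera it gives the pose at the moment of the call.
- close_job(): hands the job in, once; it reports no verdict.
The state is a dict: "t": time; "joint_pos": joint angles; "qvel": joint speeds; "joint_efforts": joint torques, N m; "eef_pos": TCP position; "tool_rot": TCP orientation; "wrist_force": force on the tool from outside, world axes, zero at the start; "moment": the same for the moment, N m; "width": finger opening in m.
Only numpy, scipy, OpenCV 4.12 (cv2) and the standard library are available. Lean on these libraries where they do the work, as an engineer would, in place of code of your own. Each camera call takes 0.05 s, during which the arm holds its last target.

### The job

Fit the small spot lamp on the bare steel post in front of the electromagnet: slide its sleeve down over the post, past the sprung ball, and stop where you feel the ball click into the groove inside the sleeve - press gently and do not drive the sleeve on down past the click. Leave the lamp hanging there on the ball, pointing into the gap between the two coils, and do not disturb the lens, the jar or the screwdriver.

Things in the scene. Friction and masses are not known exactly. Their poses are not given: they have to be found in the camera images.
- lamp: Loose spot lamp, 0.2 to 0.3 kg, standing upright: dark round sleeve 60 mm tall, 44 mm diameter, with a vertical through bore. Grip it by the flat pads on its +y and -y sides: outer faces 48 mm apart, each 36 mm long in x, 60 mm tall. Origin: centre of the bore at the sleeve's underside; z up along the bore, +x towards the lamp barrel.
- lamp_light (a point): Front of the lamp barrel, on its axis: 72 mm along the lamp's +x from the bore axis, 30 mm above the underside. The barrel is horizontal, 28 mm diameter, and joins the sleeve; the light shines along the lamp's +x.
- lamp_groove (a point): On the bore axis, 35 mm above the sleeve's underside, at the middle of the all-round groove that takes the ball at any angle: 4 mm deep, 10.3 mm wide at the bore, 2.3 mm at its floor, 45 degree flanks. Plain bore 26.5 mm diameter; at the underside a lead-in cone opens to 35 mm over the lowest 6 mm.
- post: Fixed upright polished steel post, 25 mm diameter, 134 mm tall, foot flange 60 mm wide. Origin: centre of its underside on the table; z up, x towards the side where the ball (9 mm diameter) stands 4 mm out. The ball's height is set anew each time in a slot: centre 85 to 115 mm above this origin, so the clicked-in sleeve's underside is 50 to 80 mm above it. Just where must be felt.
- post_top (a point): Centre of the post's top face, 134 mm above the table. The top edge is bevelled by 2 mm; the ball is 19 to 49 mm below. The ball first resists when the sleeve's underside comes level with it, give or take 3 mm; the far flank resists some 33 to 38 mm of travel after that.
- ball (a joint): The sprung ball: 0 m = fully out (also with no sleeve on it), 0.0015 to 0.004 rubbing in the plain bore, at most 0.0055. Spring 10 N at 0 plus 2 N/mm. In a slow push (forces at the hand): 4 to 8 N up as it meets the lead-in cone, almost nothing for 20 mm, then it springs into the groove and draws the sleeve down by up to 12 N (the click); 2 to 4 mm on, the far flank resists with 5 to 10 N.
- gap (a point): The middle of the air gap between the two coils of the fixed electromagnet (copper windings with pale 100 mm flanges), 100 mm above the table and about 160 mm from the post axis. Its x axis points from the post towards the gap, y along the common axis of the coils. The coils' rims come within about 110 mm of the post axis.
- lens: Bystander: a loose glass lens in a black ring, on a small steel pedestal, 73 mm tall, foot 44 mm wide. Origin: centre of its underside.
- jar: Bystander: a loose closed glass jar with a blue cap, 54 mm diameter, 62 mm tall. Origin: centre of its underside.
- driver: Bystander: a loose screwdriver with a red handle, 170 mm long, lying on the table along its own x. Origin: at its middle, on the table.
There are look-alikes about, which are no part of the job. Several things look just like the part that bears gap: the one meant starts nearest to the robot's base.

How it is judged:
On the way, in this order (a step that is already met when the one before it is completed fails the run):
1. the sleeve is on the post and has pushed the ball in (horizontal distance between lamp and post below 0.006 m and z of lamp in the frame of post below 0.12 m and value of joint ball above 0.0013 m), for 0.05 s.
2. the ball has sprung out into the groove of the sleeve (horizontal distance between lamp and post below 0.005 m and z of lamp in the frame of post between 0.0465 and 0.0835 m and value of joint ball below 0.001 m), for 0.1 s.
At the end, for the whole second after the job is handed in: The lamp hangs released and still on the post, the ball sprung out in its groove (within 1 mm of fully out, sleeve underside 46.5 to 83.5 mm above the foot and within 5 mm of the axis), upright within 6 degrees, its light axis passing within 20 mm of the middle of the coil gap (all of step 2 and angle between lamp's own z axis and vertical below 0.1 rad and x of gap in the frame of lamp above 0.1 m and y of gap in the frame of lamp between -0.02 and 0.02 m and linear speed of lamp below 0.02 m/s); the robot touches nothing.
It fails at once if the sleeve is jammed or rammed against the post with more than 35 N (contact force between lamp and post above 35 N).
It fails at once if the sleeve is driven past the click, down towards the foot of the post (horizontal distance between lamp and post below 0.02 m and z of lamp in the frame of post below 0.042 m).
It fails at once if the lens is disturbed (distance of lens from where it was at the start of the episode above 0.01 m).
It fails at once if the jar is disturbed (distance of jar from where it was at the start of the episode above 0.01 m).
It fails at once if the screwdriver is disturbed (distance of driver from where it was at the start of the episode above 0.01 m).
It also fails if it takes over 72 s, if anything falls off the work surface, if the arm or the gripper's body presses on something with over 40 N, if the wrist force passes 120 N, or if a joint passes its speed limit or range.

## Working session

There is one attempt and no reset: what is moved stays moved. The work goes in short steps, Python scripts to look and compute and a shell command to move; the robot and the scene stay as the last step left them, time stands still between calls to the robot, and variables do not carry over. Pictures are saved under pics/ and viewed, and the job is handed in when it is done.

```bash
mkdir -p pics; python3 - <<'E'
from plant import *
import cv2
s=observe();print({k:s[k] for k in ('t','eef_pos','tool_rot','wrist_force','width')})
for n in('scene','side'):
    cv2.imwrite(f'pics/{n}0.png',get_image(n)); m=camera_model(n); print(n,m)
E
```

```text
{'t': 0.0, 'eef_pos': array([ 0.22004351, -0.6110099 ,  0.22145288]), 'tool_rot': array([-0.12097238, -0.69639217, -0.12231934,  0.6967364 ]), 'wrist_force': array([-0.14282533,  0.1908539 , -0.42556467]), 'width': 0.08704394211551007}
scene {'mtx': array([[380.72081665,   0.        , 259.16118812],
       [  0.        , 380.72081665, 186.0153517 ],
       [  0.        ,   0.        ,   1.        ]]), 'R': array([[ 0.72759104,  0.68600809, -0.0020442 ],
       [ 0.49020801, -0.52200232, -0.69800407],
       [-0.47990352,  0.50685942, -0.71609087]]), 't': array([-0.41974352, -0.24336001,  1.34120684])}
side {'mtx': array([[385.08269694,   0.        , 255.65476409],
       [  0.        , 385.08269694, 197.17529756],
       [  0.        ,   0.        ,   1.        ]]), 'R': array([[-0.9347735 , -0.35460193, -0.02135335],
       [-0.18962247,  0.54889116, -0.81410184],
       [ 0.30040275, -0.75695175, -0.58032941]]), 't': array([0.53047633, 0.1969906 , 0.98018939])}
```

View pics/scene0.png

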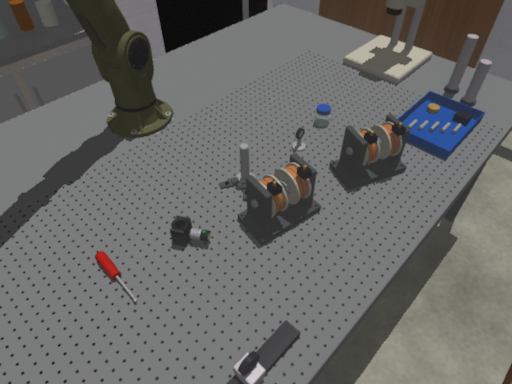

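View pics/side0.png

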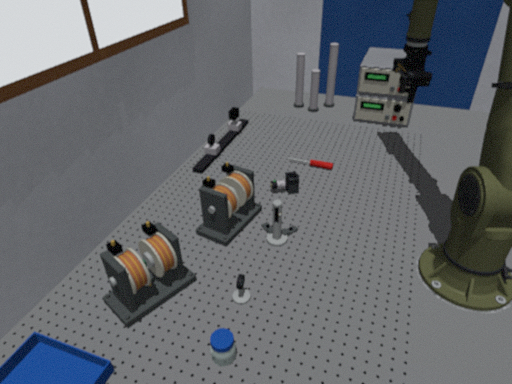

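The scene picture shows the lamp at about (187,232), the post at (244,163) and the nearer magnet at (282,195). A second magnet stands at (372,150), the screwdriver is at (113,272), the lens at (300,138) and the jar at (322,115). Next I take close crops.

```bash
python3 - <<'E'
import cv2
a=cv2.imread('pics/scene0.png');b=cv2.imread('pics/side0.png')
cv2.imwrite('pics/c1.png',cv2.resize(a[130:260,150:330],None,fx=4.4,fy=4.4,interpolation=cv2.INTER_CUBIC))
cv2.imwrite('pics/c2.png',cv2.resize(b[150:260,180:340],None,fx=5,fy=5,interpolation=cv2.INTER_CUBIC))
E
```

```text
(no output)
```

View pics/c1.png

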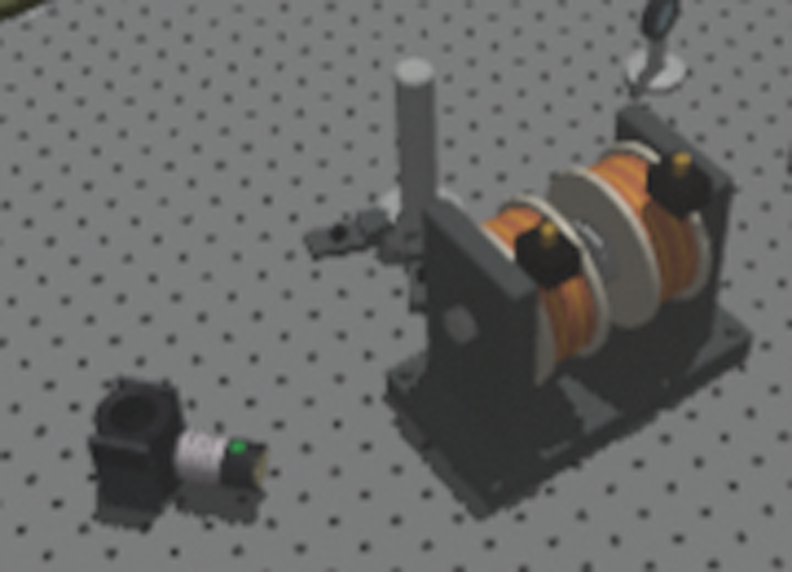

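View pics/c2.png

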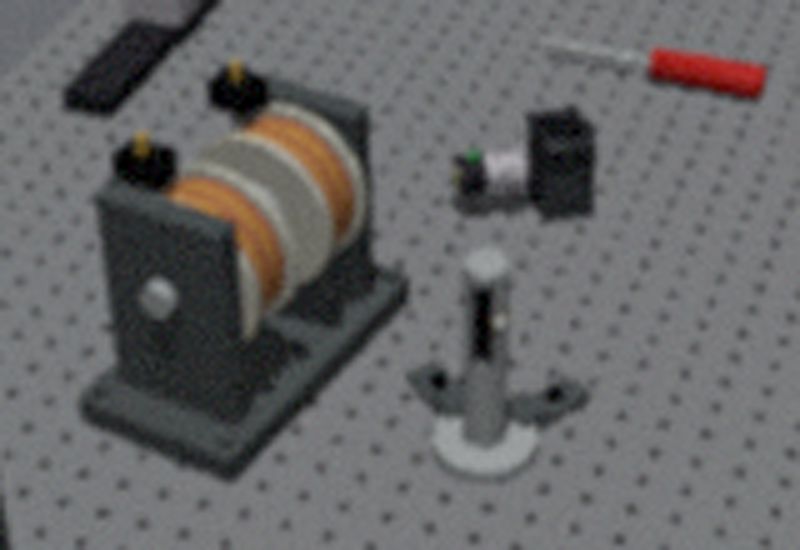

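```bash
cat > h.py <<'E'
import numpy as np,cv2
from plant import *
def P(n):
    m=camera_model(n);return m['mtx']@np.c_[m['R'],m['t']]
def tri(a,b,n1='scene',n2='side'):
    X=cv2.triangulatePoints(P(n1),P(n2),np.float64(a).reshape(2,1),np.float64(b).reshape(2,1))[:,0];X=X[:3]/X[3]
    e=[np.linalg.norm(proj(n,X)-p) for n,p in((n1,a),(n2,b))];return X,e
def proj(n,X):
    q=P(n)@np.r_[X,1];return q[:2]/q[2]
def onz(n,uv,z):
    m=camera_model(n);d=m['R'].T@np.linalg.inv(m['mtx'])@np.r_[uv,1];c=-m['R'].T@m['t'];return c+d*(z-c[2])/d[2]
E
python3 - <<'E'
from h import *
np.set_printoptions(precision=4,suppress=True)
sc=lambda x,y:(150+x/4.4,130+y/4.4)
sd=lambda x,y:(180+x/5,150+y/5)
for nm,a,b,z in [('posttop',sc(414,71),sd(487,263),.134),('lamptop',sc(134,408),sd(562,127),.06),('termA',sc(547,228),sd(236,66),.15),('termB',sc(682,158),sd(141,136),.15),('green',sc(238,446),sd(474,155),.045)]:
    X,e=tri(a,b);print(nm,X,e,onz('scene',a,z),onz('side',b,z))
E
```

```text
posttop [0.4919 0.0298 0.1292] [np.float64(0.36650288618372295), np.float64(0.3622026306180234)] [0.4971 0.0261 0.134 ] [0.4893 0.0351 0.134 ]
lamptop [ 0.522  -0.2246  0.0571] [np.float64(0.28533336188649044), np.float64(0.20828623939504065)] [ 0.525  -0.2256  0.06  ] [ 0.5204 -0.2208  0.06  ]
termA [ 0.6711 -0.0494  0.1735] [np.float64(0.16350047479594856), np.float64(0.125674591301156)] [ 0.6563 -0.0314  0.15  ] [ 0.6887 -0.0857  0.15  ]
termB [0.689  0.039  0.1749] [np.float64(0.43416473163516894), np.float64(0.3679693725597269)] [0.6746 0.062  0.15  ] [0.708  0.0039 0.15  ]
green [ 0.574  -0.1958  0.0416] [np.float64(0.4498964033317155), np.float64(0.32724138334839725)] [ 0.5773 -0.1969  0.045 ] [ 0.5717 -0.1919  0.045 ]
```

```bash
cat >> h.py <<'E'
from scipy.spatial.transform import Rotation as Ro
np.set_printoptions(precision=4,suppress=True)
def Rt(s=None):
    s=s or observe();q=s['tool_rot'];return Ro.from_quat(np.r_[q[1:],q[0]])
def go(tgt,yaw=None):
    """offset and rotvec(deg) to reach tgt with tool straight down and tool y along yaw(deg) or yaw+180"""
    s=observe();R=Rt(s);o=R.inv().apply(np.array(tgt)-s['eef_pos']);print('pos',s['eef_pos'],'t',s['t'],'F',s['wrist_force'],'w',s['width'],'j',s['joint_pos'])
    print('offset',o)
    A=R.as_matrix();print('tool y yaw',np.degrees(np.arctan2(A[1,1],A[0,1])),'x axis',A[:,0])
    if yaw is not None:
        for k in(0,180):
            a=np.radians(yaw+k);x=np.array([0,0,-1.]);y=np.array([np.cos(a),np.sin(a),0]);z=np.cross(x,y)
            print(yaw+k,'rotvec',np.degrees((R.inv()*Ro.from_matrix(np.c_[x,y,z])).as_rotvec()))
E
python3 - <<'E'
from h import *
go([.52,-.22,.25],119)
m=camera_model('wrist');print('cam in tool',Rt().inv().apply(-m['R'].T@m['t']-observe()['eef_pos']),'\n',(m['R']@Rt().as_matrix()),m['mtx'])
for n in ['lens','jar']:
  pass
print('lens',tri((299,148),(241,296)),'jar',tri((322,123),(223,354)))
E
```

```text
pos [ 0.2201 -0.6111  0.2216] t 0.1 F [ 0.8467  0.3214 -0.6576] w 0.08748385531352804 j [ 1.2391  0.3217 -0.0701  1.4516  0.0226  1.3708 -0.0569]
offset [-0.028  -0.2663 -0.4147]
tool y yaw -70.1860505842815 x axis [-0.0007  0.0016 -1.    ]
119 rotvec [170.8139   0.1466   0.0004]
299 rotvec [-9.186  -0.0003  0.0982]
cam in tool [-0.163   0.0007 -0.0676] 
 [[ 0.0007  1.     -0.0002]
 [-0.2458  0.0004  0.9693]
 [ 0.9693 -0.0007  0.2458]] [[342.3448   0.     255.5026]
 [  0.     342.3448 199.1638]
 [  0.       0.       1.    ]]
lens (array([ 0.5113,  0.2542, -0.0036]), [np.float64(0.5433344129323232), np.float64(0.6994240421205594)]) jar (array([ 0.4864,  0.4116, -0.0021]), [np.float64(0.2825397484186459), np.float64(0.45155093074661934)])
```

```bash
python3 -m pendant '{"offset":[[-0.03,-0.265,-0.415],[-0.03,-0.265,-0.415],[-0.03,-0.265,-0.415],[-0.03,-0.265,-0.415],[-0.03,-0.265,-0.415],[-0.03,-0.265,-0.415],[-0.03,-0.265,-0.415],[-0.03,-0.265,-0.415],[-0.03,-0.265,-0.415],[-0.03,-0.265,-0.415],[-0.03,-0.265,-0.415],[-0.03,-0.265,-0.415],[-0.03,-0.265,-0.415],[-0.03,-0.265,-0.415],[-0.03,-0.265,-0.415]],"delta_rot":[[9,0,0],[9,0,0],[9,0,0],[9,0,0],[9,0,0],[9,0,0],[9,0,0],[9,0,0],[9,0,0],[9,0,0],[9,0,0],[9,0,0],[9,0,0],[9,0,0],[9,0,0]],"grip":[0,0,0,0,0,0,0,0,0,0,0,0,0,0,0]}'
python3 - <<'E'
from h import *
go([.522,-.2246,.25],-61)
m=camera_model('wrist');im=get_image('wrist');cv2.imwrite('pics/w1.png',im);np.savez('w1.npz',**m)
print(proj('wrist',[.522,-.2246,.06]))
E
```

```text
t: 1.35
eef_pos: [0.5201, -0.2217, 0.2514]
tool_rot: [-0.066, -0.703, -0.067, 0.705]
wrist_force: [-0.7, -0.4, -0.6]
width: 0.0866
pos [ 0.5201 -0.2217  0.2514] t 1.35 F [-0.7425 -0.4317 -0.6013] w 0.08657007364278473 j [ 0.7085  0.1515 -0.3922  1.6096  0.0581  1.3944 -1.0721]
offset [ 0.0014  0.0032 -0.0013]
tool y yaw -79.18998682242213 x axis [-0.002   0.0012 -1.    ]
-61 rotvec [-18.1899   0.0854   0.1058]
119 rotvec [161.81     0.1507  -0.1216]
[257.7763 176.6154]
```

View pics/w1.png

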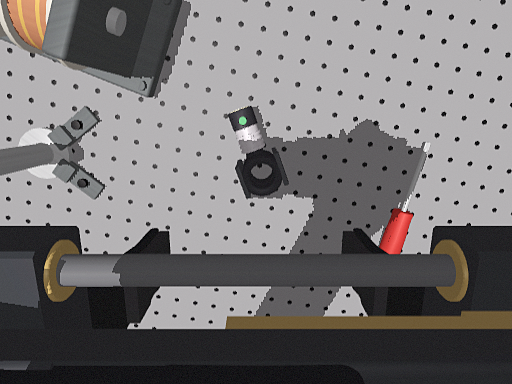

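The wrist picture shows the lamp bore at about (262,172), its barrel with the green dot at (243,120), the magnet's base corner top left, the post's foot at (40,155) and the screwdriver on the right. I turned the wrong way about x and correct that in the next move. First I zoom in on the lamp.

```bash
python3 - <<'E'
import cv2
a=cv2.imread('pics/w1.png')
cv2.imwrite('pics/w1c.png',cv2.resize(a[95:210,200:320],None,fx=5,fy=5,interpolation=cv2.INTER_CUBIC))
E
```

```text
(no output)
```

View pics/w1c.png

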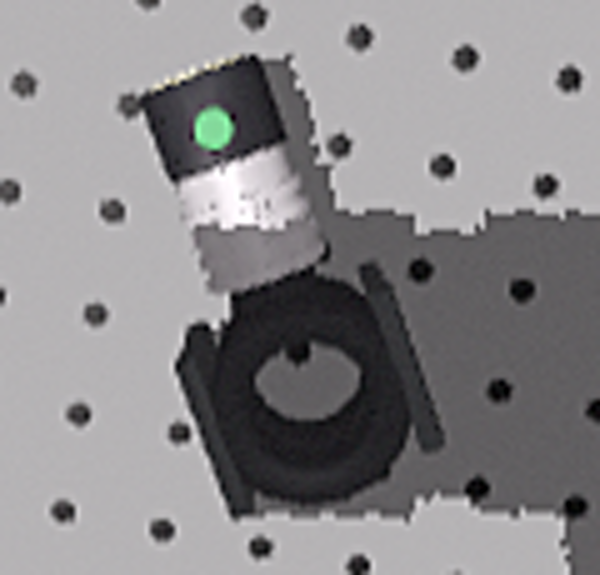

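```bash
python3 - <<'E'
from h import *
c=lambda x,y:(200+x/5,95+y/5)
d={}
for n,uv,z in [('ctr',c(312,388),.06),('r1',c(376,265),.06),('r2',c(434,448),.06),('l1',c(200,325),.06),('l2',c(245,515),.06),('green',c(214,128),.044),('front',c(203,75),.03),('rear',c(268,282),.03),('bl',c(145,98),.03),('bl2',c(210,292),.03),('br',c(258,57),.03),('br2',c(326,250),.03)]:
    d[n]=onz('wrist',uv,z);print(n,d[n])
an=lambda a,b:np.degrees(np.arctan2(*(d[b]-d[a])[[1,0]]))
print(an('r2','r1'),an('l2','l1'),an('rear','front'),an('bl2','bl'),an('br2','br'),an('ctr','green'))
print(np.linalg.norm(((d['r1']+d['r2'])-(d['l1']+d['l2']))/2))
E
```

```text
ctr [ 0.5271 -0.2286  0.06  ]
r1 [ 0.5547 -0.2366  0.06  ]
r2 [ 0.5193 -0.2563  0.06  ]
l1 [ 0.5358 -0.2032  0.06  ]
l2 [ 0.4975 -0.2197  0.06  ]
green [ 0.5751 -0.1985  0.044 ]
front [ 0.5852 -0.1937  0.03  ]
rear [ 0.5438 -0.2158  0.03  ]
bl [ 0.5781 -0.1821  0.03  ]
bl2 [ 0.5392 -0.2034  0.03  ]
br [ 0.5912 -0.2047  0.03  ]
br2 [ 0.5532 -0.2272  0.03  ]
29.1288791548509 23.39004831466046 28.127960839928864 28.76558095106079 30.619110715720993 32.114675430348214
0.04050950667749455
```

```bash
python3 - <<'E'
from h import *
go([.525,-.227,.14],-61)
E
```

```text
pos [ 0.5197 -0.2226  0.2514] t 1.4 F [-0.5994 -0.7615  0.4656] w 0.08717705370878062 j [ 0.7094  0.1513 -0.3913  1.6097  0.058   1.3944 -1.0723]
offset [ 0.1114  0.0055 -0.0046]
tool y yaw -79.30041215986151 x axis [-0.002   0.0012 -1.    ]
-61 rotvec [-18.3003   0.0882   0.1024]
119 rotvec [161.6996   0.1458  -0.1255]
```

```bash
python3 -m pendant '{"offset":[[0.111,0.0055,-0.0046],[0.111,0.0055,-0.0046],[0.111,0.0055,-0.0046],[0.111,0.0055,-0.0046],[0.111,0.0055,-0.0046],[0.111,0.0055,-0.0046],[0.111,0.0055,-0.0046]],"delta_rot":[[-18.3,0,0],[-18.3,0,0],[-18.3,0,0],[-18.3,0,0],[-18.3,0,0],[-18.3,0,0],[-18.3,0,0]],"grip":[0,0,0,0,0,0,0]}'
python3 - <<'E'
from h import *
go([.525,-.227,.14],-61)
m=camera_model('wrist');im=get_image('wrist');cv2.imwrite('pics/w2.png',im)
print(proj('wrist',[.525,-.227,.06]))
u=cv2.resize(im[60:200,180:330],None,fx=4,fy=4,interpolation=cv2.INTER_CUBIC);cv2.imwrite('pics/w2c.png',u)
E
```

```text
t: 1.98
eef_pos: [0.5265, -0.2281, 0.1433]
tool_rot: [0.177, 0.685, 0.176, -0.684]
wrist_force: [1.0, -0.4, 0.6]
width: 0.0869
pos [ 0.5265 -0.2281  0.1433] t 1.9833 F [ 0.9799 -0.4361  0.629 ] w 0.08694024553818114 j [ 0.7244  0.2372 -0.4137  1.7367  0.1023  1.1867 -0.7842]
offset [ 0.0033 -0.0017  0.0008]
tool y yaw -61.130019792676734 x axis [ 0.002  -0.0009 -1.    ]
-61 rotvec [-0.13   -0.0762 -0.1021]
119 rotvec [179.8699  -0.1603   0.1195]
[252.3954 207.045 ]
```

View pics/w2.png

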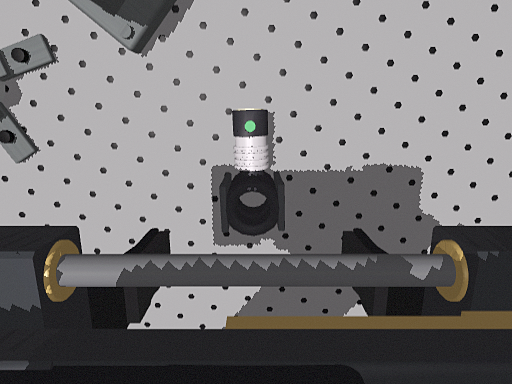

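View pics/w2c.png

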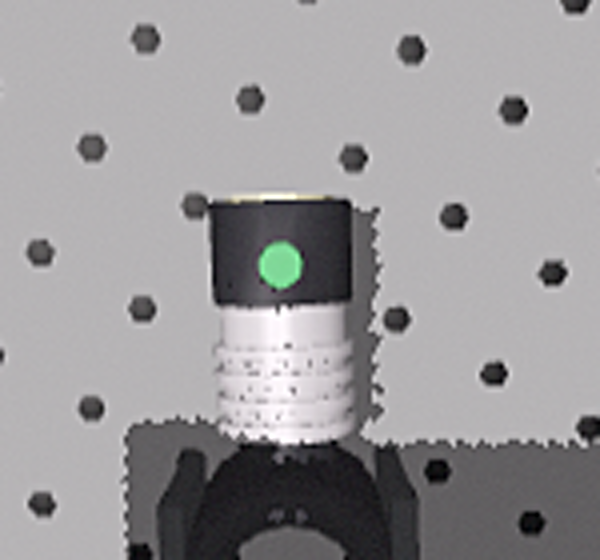

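```bash
python3 - <<'E'
from h import *
im=cv2.imread('pics/w2.png')
u=cv2.resize(im[155:255,200:310],None,fx=6,fy=6,interpolation=cv2.INTER_CUBIC);cv2.imwrite('pics/w2d.png',cv2.convertScaleAbs(u,alpha=1.8))
E
```

```text
(no output)
```

View pics/w2d.png

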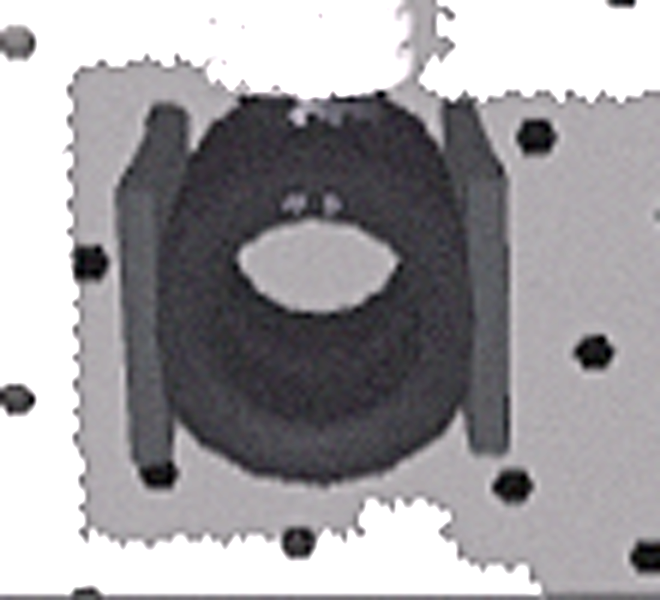

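```bash
python3 - <<'E'
from h import *
c=lambda x,y:(200+x/6,155+y/6)
A=[onz('wrist',c(*p),.06) for p in [(118,190),(135,465),(508,180),(508,455)]];C=np.mean(A,0)
print(np.array(A),C,np.linalg.norm(A[0]-A[2]),np.linalg.norm(A[1]-A[3]),np.linalg.norm(A[0]-A[1]))
an=lambda a,b:np.degrees(np.arctan2(*(b-a)[[1,0]]))
print(an(A[1],A[0]),an(A[3],A[2]))
g=onz('wrist',(180+280/4,60+264/4),.044);print(an(C,g)); 
go([C[0],C[1],.026],-61)
E
```

```text
[[ 0.527  -0.1984  0.06  ]
 [ 0.4964 -0.2168  0.06  ]
 [ 0.5512 -0.2397  0.06  ]
 [ 0.5204 -0.2575  0.06  ]] [ 0.5237 -0.2281  0.06  ] 0.04778506850813826 0.047284420665187156 0.035649106220712566
30.917855926534568 30.112295956664077
30.951839484947637
pos [ 0.5265 -0.2279  0.1432] t 2.0333 F [-0.8623 -0.6044 -0.0682] w 0.08705766519132899 j [ 0.7242  0.2371 -0.414   1.7369  0.1024  1.1865 -0.7839]
offset [ 0.1172 -0.0014  0.0027]
tool y yaw -61.08941117216021 x axis [ 0.002 -0.001 -1.   ]
-61 rotvec [-0.0893 -0.0748 -0.1046]
119 rotvec [179.9105  -0.1642   0.1175]
```

```bash
python3 -m pendant '{"offset":[[0.04,-0.001,0.003],[0.08,-0.001,0.003],[0.1,-0.001,0.003],[0.117,-0.001,0.003],[0.117,-0.001,0.003],[0.117,-0.001,0.003],[0.117,-0.001,0.003]],"delta_rot":[[-1.6,0,0],[-1.6,0,0],[-1.6,0,0],[-1.6,0,0],[-1.6,0,0],[-1.6,0,0],[-1.6,0,0]],"grip":[0,0,0,0,0,0,0]}'
python3 - <<'E'
from h import *
go([.5237,-.2281,.026],-59.4)
cv2.imwrite('pics/w3.png',get_image('wrist')[100:340])
E
```

```text
t: 2.62
eef_pos: [0.5253, -0.2293, 0.0284]
tool_rot: [0.187, 0.684, 0.185, -0.681]
wrist_force: [-0.2, -0.2, 1.1]
width: 0.0872
pos [ 0.5253 -0.2293  0.0284] t 2.6167 F [-0.1689 -0.2054  1.0689] w 0.08719249884469593 j [ 0.7061  0.3586 -0.398   1.8428  0.1669  0.9668 -0.8023]
offset [ 0.0024 -0.0018  0.0008]
tool y yaw -59.5113796494356 x axis [ 0.0053 -0.0026 -1.    ]
-59.4 rotvec [-0.1109 -0.1846 -0.2811]
120.6 rotvec [179.8883  -0.4413   0.2898]
```

View pics/w3.png

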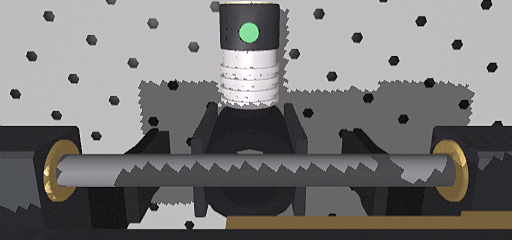

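The wrist view shows the sleeve standing between the open fingers at about (248,175). I close on it.

```bash
python3 -m pendant '{"offset":[[0.001,-0.0015,0],[0.001,-0.0015,0],[0.001,-0.0015,0],[0.001,-0.0015,0],[0.001,-0.0015,0],[0.001,-0.0015,0],[0.001,-0.0015,0],[0.001,-0.0015,0]],"delta_rot":[[0,-0.2,-0.3],[0,-0.2,-0.3],[0,-0.2,-0.3],[0,-0.2,-0.3],[0,-0.2,-0.3],[0,-0.2,-0.3],[0,-0.2,-0.3],[0,-0.2,-0.3]],"grip":[60,100,150,200,255,255,255,255]}' 30
python3 - <<'E'
from h import *
go([.5237,-.2281,.026],-59.4)
E
```

```text
t: 3.33
eef_pos: [0.5245, -0.2278, 0.0275]
tool_rot: [-0.186, -0.682, -0.186, 0.682]
wrist_force: [-0.8, 0.3, 0.3]
width: 0.0478
pos [ 0.5245 -0.2278  0.0275] t 3.3333 F [-0.8329  0.3403  0.2805] w 0.047847564955164526 j [ 0.7043  0.3618 -0.3983  1.8408  0.1667  0.9723 -0.8038]
offset [ 0.0015 -0.0001  0.0009]
tool y yaw -59.50418633084336 x axis [-0.0005  0.0004 -1.    ]
-59.4 rotvec [-0.1042  0.0167  0.0332]
120.6 rotvec [179.8958   0.0521  -0.0262]
```

```bash
python3 -m pendant '{"offset":[[-0.01,0,0],[-0.04,0,0],[-0.08,0,0],[-0.12,0,0],[-0.16,0,0],[-0.2,0,0],[-0.225,0,0],[-0.225,0,0],[-0.225,0,0]],"delta_rot":[[0,0,0],[0,0,0],[0,0,0],[0,0,0],[0,0,0],[0,0,0],[0,0,0],[0,0,0],[0,0,0]],"grip":[255,255,255,255,255,255,255,255,255]}'
python3 - <<'E'
from h import *
go([.44,.045,.25],-100)
E
```

```text
t: 4.08
eef_pos: [0.5252, -0.228, 0.2543]
tool_rot: [0.187, 0.683, 0.185, -0.682]
wrist_force: [-1.0, 0.0, -2.9]
width: 0.0477
pos [ 0.5252 -0.228   0.2543] t 4.0833 F [-0.9976  0.0074 -2.9408] w 0.047674572420924405 j [ 0.7387  0.1647 -0.4228  1.5916  0.0689  1.3974 -0.7291]
offset [ 0.0038 -0.2785 -0.0651]
tool y yaw -59.49576929332417 x axis [ 0.0023 -0.0013 -1.    ]
-100 rotvec [40.5043 -0.1187 -0.0999]
80 rotvec [-139.4956    0.1269   -0.1508]
```

```bash
python3 -m pendant '{"offset":[[0,-0.03,-0.007],[0,-0.07,-0.016],[0,-0.11,-0.026],[0,-0.15,-0.035],[0,-0.19,-0.044],[0,-0.23,-0.054],[0,-0.26,-0.061],[0,-0.278,-0.065],[0,-0.278,-0.065],[0,-0.278,-0.065],[0,-0.278,-0.065]],"delta_rot":[[4,0,0],[10,0,0],[16,0,0],[22,0,0],[28,0,0],[34,0,0],[40.5,0,0],[40.5,0,0],[40.5,0,0],[40.5,0,0],[40.5,0,0]],"grip":[255,255,255,255,255,255,255,255,255,255,255]}'
python3 - <<'E'
from h import *
go([.44,.045,.25],-100)
cv2.imwrite('pics/w4.png',get_image('wrist'))
cv2.imwrite('pics/s4.png',get_image('scene'));cv2.imwrite('pics/d4.png',get_image('side'))
E
```

```text
t: 5.0
eef_pos: [0.4394, 0.0434, 0.2524]
tool_rot: [-0.061, 0.704, -0.063, -0.704]
wrist_force: [-0.2, -1.3, -3.0]
width: 0.0476
pos [0.4394 0.0434 0.2524] t 5.0 F [-0.2212 -1.302  -2.9857] w 0.04764142389280005 j [ 0.5493 -0.1431 -0.6359  1.8677 -0.0844  1.3902 -1.8126]
offset [ 0.0024 -0.0017 -0.0003]
tool y yaw -100.04682364823593 x axis [-0.0001 -0.0018 -1.    ]
-100 rotvec [-0.0468 -0.0132 -0.1   ]
80 rotvec [179.9531  -0.157    0.0208]
```

View pics/w4.png

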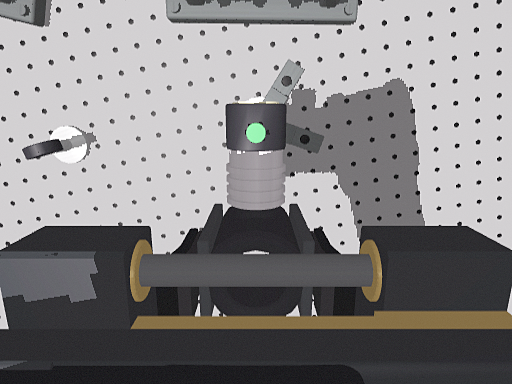

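The magnet's near base edge runs from (167,21) to (357,21), close to level, so the lamp already nearly faces the gap. The lens is at the left, (70,145). The barrel hides the post. I measure the edge angle and check the gap and post with the fixed cameras.

```bash
python3 - <<'E'
from h import *
im=cv2.imread('pics/w4.png')
cv2.imwrite('pics/w4c.png',cv2.resize(im[0:60,150:380],None,fx=3.4,fy=3.4,interpolation=cv2.INTER_CUBIC))
a=cv2.imread('pics/s4.png');cv2.imwrite('pics/s4c.png',cv2.resize(a[100:250,180:340],None,fx=4,fy=4,interpolation=cv2.INTER_CUBIC))
b=cv2.imread('pics/d4.png');cv2.imwrite('pics/d4c.png',cv2.resize(b[110:260,180:340],None,fx=4,fy=4,interpolation=cv2.INTER_CUBIC))
E
```

```text
(no output)
```

View pics/w4c.png

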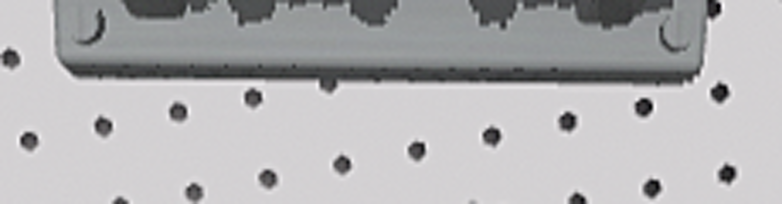

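View pics/s4c.png

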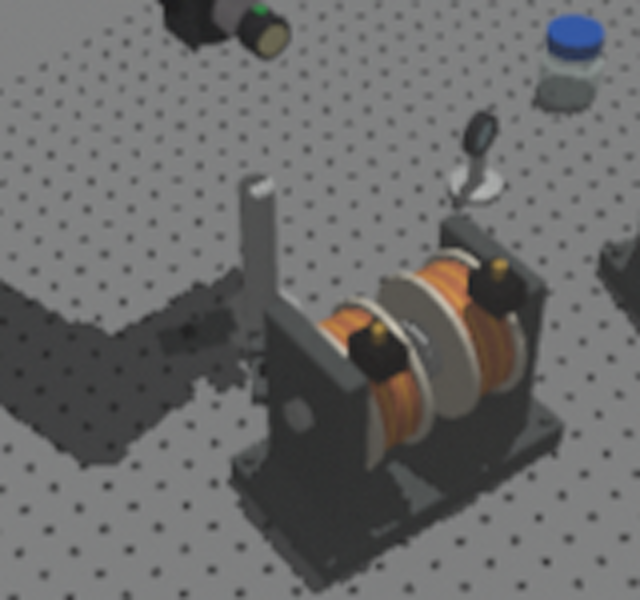

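View pics/d4c.png

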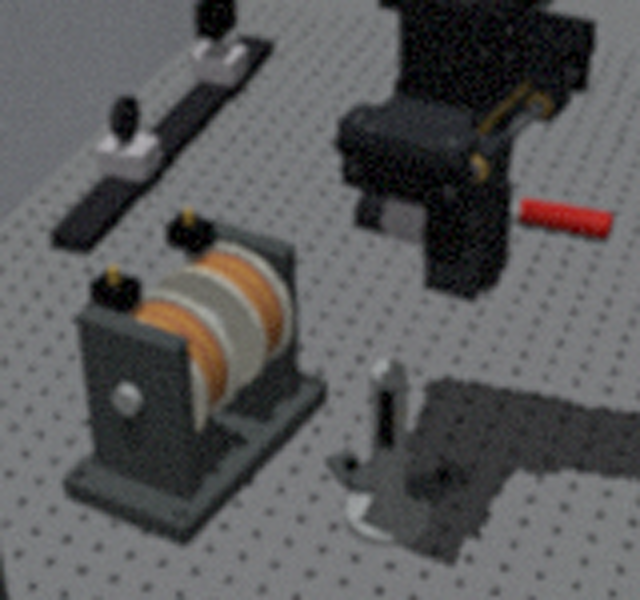

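```bash
python3 - <<'E'
from h import *
an=lambda a,b:np.degrees(np.arctan2(*(b-a)[[1,0]]))
c=lambda x,y:(150+x/3.4,y/3.4)
for p,q,z in [((75,77),(690,83),0),((68,64),(700,74),.015)]:
    a,b=onz('wrist',c(*p),z),onz('wrist',c(*q),z);m=(a+b)/2
    print(an(a,b),m,'perp',an(a,b)+90,'from post',an(np.array([.493,.031,0]),m))
go([.483,.093,.21],-100)
E
```

```text
-100.63037560676439 [0.5996 0.0068 0.    ] perp -10.630375606764389 from post -12.7856341129875
-100.94615899209386 [0.5993 0.0066 0.015 ] perp -10.946158992093856 from post -12.909079107605237
pos [0.4401 0.0432 0.2531] t 5.15 F [ 0.0062 -0.3595 -2.6179] w 0.047720460159116795 j [ 0.5499 -0.1428 -0.6355  1.8663 -0.085   1.3904 -1.8129]
offset [ 0.0431 -0.0566 -0.0335]
tool y yaw -100.12179606060609 x axis [ 0.0009 -0.0009 -1.    ]
-100 rotvec [-0.1218 -0.0582 -0.0392]
80 rotvec [179.8782  -0.0616   0.0914]
```

Gap direction is about -10.8° by the edge normal and -12.8° from the post to the edge middle, so they agree. Next I move aside so the wrist camera can see the post top.

```bash
python3 -m pendant '{"offset":[[0.013,-0.017,-0.01],[0.027,-0.035,-0.021],[0.043,-0.0565,-0.0335],[0.043,-0.0565,-0.0335],[0.043,-0.0565,-0.0335],[0.043,-0.0565,-0.0335]],"delta_rot":[[0,0,0],[1,0,0],[1,0,0],[1,0,0],[1,0,0],[1,0,0]],"grip":[255,255,255,255,255,255]}'
python3 - <<'E'
from h import *
go([.483,.093,.21],-101)
print(proj('wrist',[.493,.031,.134]))
im=get_image('wrist');cv2.imwrite('pics/w5.png',im)
E
```

```text
t: 5.65
eef_pos: [0.4829, 0.0919, 0.2099]
tool_rot: [0.069, -0.704, 0.069, 0.704]
wrist_force: [-0.0, -0.4, -2.1]
width: 0.0479
pos [0.4829 0.0919 0.2099] t 5.65 F [-0.0195 -0.3942 -2.1494] w 0.047874824358752704 j [ 0.4915  0.0214 -0.7356  1.8282  0.0157  1.298  -2.0143]
offset [-0.0001 -0.0011  0.0002]
tool y yaw -101.18962491071032 x axis [-0.0003 -0.0009 -1.    ]
-101 rotvec [-0.1896  0.0086 -0.0521]
79 rotvec [179.8104  -0.0818  -0.0135]
[336.6877 179.3339]
```

View pics/w5.png

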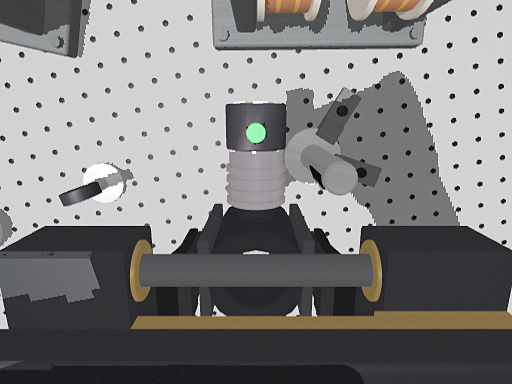

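The wrist view shows the post top at about (341,179), the two coils at the top with the gap between them near x=333, and the lens at (100,185), well clear. I zoom to refine.

```bash
python3 - <<'E'
from h import *
im=cv2.imread('pics/w5.png')
cv2.imwrite('pics/w5a.png',cv2.resize(im[130:220,275:395],None,fx=6,fy=6,interpolation=cv2.INTER_CUBIC))
cv2.imwrite('pics/w5b.png',cv2.resize(im[0:60,200:460],None,fx=3,fy=3,interpolation=cv2.INTER_CUBIC))
cv2.imwrite('pics/w5c.png',cv2.convertScaleAbs(cv2.resize(im[90:260,190:320],None,fx=3.5,fy=3.5,interpolation=cv2.INTER_CUBIC),alpha=2))
E
```

```text
(no output)
```

View pics/w5a.png

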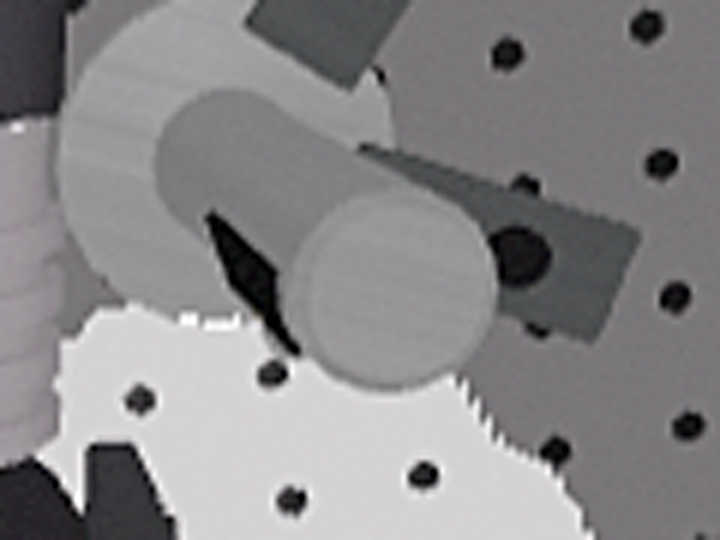

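View pics/w5b.png

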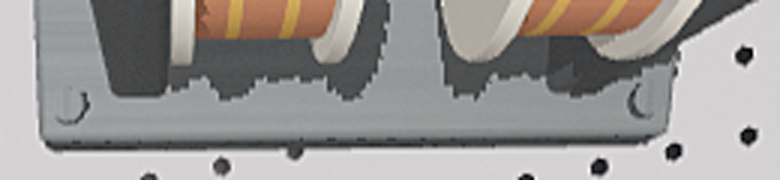

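View pics/w5c.png

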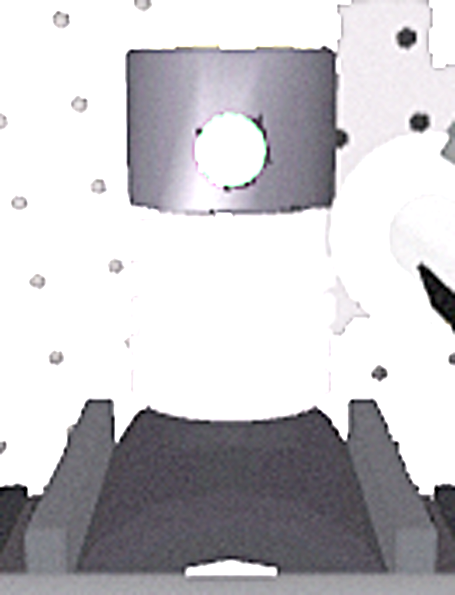

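```bash
python3 - <<'E'
from h import *
an=lambda a,b:np.degrees(np.arctan2(*(b-a)[[1,0]]))
s=observe();R=Rt(s);T=s['eef_pos'];print(s['t'],T)
post=onz('wrist',(340.7,178.2),.134);print('post',post)
zt=T[2]+.0325
c=lambda x,y:(190+x/3.5,90+y/3.5)
for p in [(25,530),(435,530)]:
    print('pad corner in tool',R.inv().apply(onz('wrist',c(*p),zt)-T))
f=R.inv().apply(onz('wrist',c(231,48),T[2]-.0275+.030+.014)-T);print('front top in tool',f)
print('green',R.inv().apply(onz('wrist',c(231,150),T[2]-.0275+.044)-T))
# base edge
c=lambda x,y:(200+x/3,y/3)
a,b=onz('wrist',c(44,141),.012),onz('wrist',c(664,133),.012);m=(a+b)/2
print('edge',an(a,b),m,an(post,m))
# gap from coil rims lowest visible: inner flanges (335,60),(478,60) at z? 
for z in(.05,.06,.1):
    a,b=onz('wrist',c(335,60),z),onz('wrist',c(478,62),z);print(z,(a+b)/2,an(post,(a+b)/2),np.linalg.norm(a-b))
E
```

```text
5.7 [0.4831 0.0916 0.2103]
post [0.4934 0.0278 0.134 ]
pad corner in tool [-0.0325 -0.0235 -0.017 ]
pad corner in tool [-0.0325  0.0241 -0.017 ]
front top in tool [-0.0164  0.0004 -0.0712]
green [-0.0164  0.0004 -0.0594]
edge -100.53063224038844 [0.5998 0.0062 0.012 ] -11.470113835238493
0.05 [ 0.6116 -0.0042  0.05  ] -15.11111150736523 0.04105729468226604
0.06 [ 0.6096 -0.0016  0.06  ] -14.174334837099446 0.03978781294772822
0.1 [0.602  0.0086 0.1   ] -10.010936237013878 0.034709886009577036
```

```bash
python3 - <<'E'
from h import *
go([.4944,.028,.19],-101)
E
```

```text
pos [0.4831 0.0916 0.2103] t 5.7 F [-0.9967 -0.8733 -2.4371] w 0.047467587156810556 j [ 0.4917  0.0204 -0.7353  1.8282  0.0157  1.2979 -2.0144]
offset [ 0.0204  0.0602 -0.0234]
tool y yaw -101.22651913613521 x axis [ 0.0008 -0.0013 -1.    ]
-101 rotvec [-0.2265 -0.0601 -0.064 ]
79 rotvec [179.7735  -0.1004   0.0943]
```

```bash
python3 -m pendant '{"offset":[[0,0.02,-0.008],[0,0.04,-0.016],[0.01,0.06,-0.0235],[0.02,0.06,-0.0235],[0.02,0.06,-0.0235],[0.02,0.06,-0.0235]],"delta_rot":[[-0.2,0,0],[-0.2,0,0],[-0.2,0,0],[-0.2,0,0],[-0.2,0,0],[-0.2,0,0]],"grip":[255,255,255,255,255,255]}'
python3 - <<'E'
from h import *
go([.4944,.028,.1615],-101)
im=np.hstack([cv2.resize(get_image(n)[y:y+120,x:x+110],None,fx=3.6,fy=3.6,interpolation=cv2.INTER_CUBIC) for n,x,y in(('scene',195,100),('side',225,140))])
cv2.imwrite('pics/p6.png',im);cv2.imwrite('pics/w6.png',get_image('wrist'))
E
```

```text
t: 6.2
eef_pos: [0.494, 0.028, 0.1906]
tool_rot: [-0.068, 0.704, -0.069, -0.704]
wrist_force: [0.8, 0.2, -2.2]
width: 0.0479
pos [0.494  0.028  0.1906] t 6.2 F [ 0.8446  0.2434 -2.2089] w 0.047890458654878565 j [ 0.555   0.0412 -0.6758  1.8504  0.0284  1.2588 -1.8935]
offset [ 0.0291 -0.0002 -0.0004]
tool y yaw -101.0910273463561 x axis [ 0.0005 -0.0012 -1.    ]
-101 rotvec [-0.091  -0.0391 -0.0638]
79 rotvec [179.909   -0.1002   0.0614]
```

View pics/p6.png

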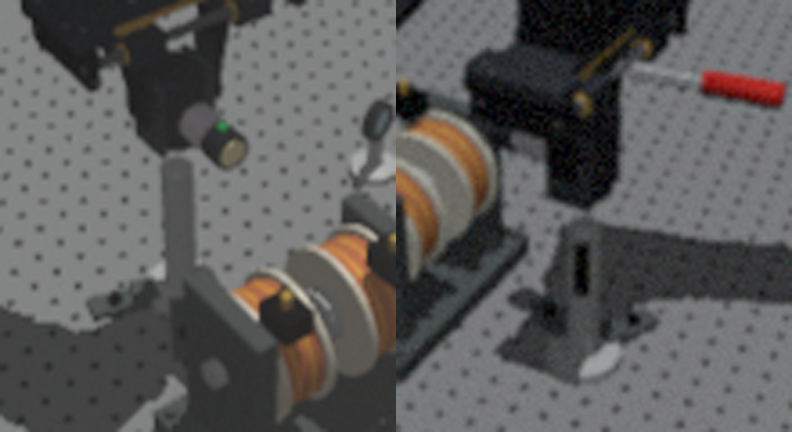

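View pics/w6.png

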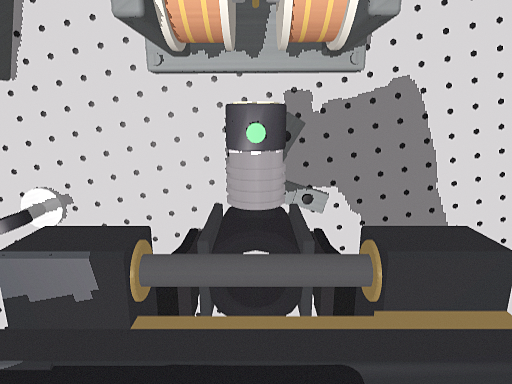

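The lamp sits centred above the post in both fixed views. In the wrist view its barrel (x=256) points into the gap between the coil rims (x≈233 to 285). I descend to just above the post.

```bash
python3 -m pendant '{"offset":[[0.008,0,0],[0.016,0,0],[0.022,0,0],[0.023,0,0],[0.023,0,0]],"delta_rot":[[0,0,0],[0,0,0],[0,0,0],[0,0,0],[0,0,0]],"grip":[255,255,255,255,255]}'
python3 -m pendant '{"offset":[[0.002,0,0],[0.004,0,0],[0.006,0,0],[0.007,0,0],[0.008,0,0],[0.008,0,0]],"delta_rot":[[0,0,0],[0,0,0],[0,0,0],[0,0,0],[0,0,0],[0,0,0]],"grip":[255,255,255,255,255,255]}'
python3 - <<'E'
from h import *
go([.4944,.028,.158],-101)
print(observe()['moment'])
E
```

```text
t: 6.77
eef_pos: [0.4942, 0.0291, 0.1674]
tool_rot: [-0.067, 0.704, -0.068, -0.704]
wrist_force: [0.0, -0.0, -2.2]
width: 0.0476
t: 7.27
eef_pos: [0.4941, 0.0291, 0.1592]
tool_rot: [-0.067, 0.704, -0.068, -0.704]
wrist_force: [0.4, 0.4, -3.0]
width: 0.0476
pos [0.4941 0.0291 0.1592] t 7.2667 F [ 0.4272  0.4029 -3.0349] w 0.04757868519789988 j [ 0.5468  0.0712 -0.6797  1.8903  0.0494  1.1961 -1.9113]
offset [ 0.0012  0.001  -0.0005]
tool y yaw -100.93349079543005 x axis [ 0.0003 -0.0012 -1.    ]
-101 rotvec [ 0.0665 -0.0294 -0.0616]
79 rotvec [-179.9334    0.0967   -0.0461]
[0.0562 0.0289 0.0247]
```

```bash
for i in 1; do python3 -m pendant '{"offset":[[0.001,0.0005,0],[0.0015,0.0007,0],[0.002,0.0007,0]],"delta_rot":[[0,0,0],[0,0,0],[0,0,0]],"grip":[255,255,255]}'; done
python3 -m pendant '{"offset":[[0.0007,0,0],[0.0014,0,0],[0.002,0,0]],"delta_rot":[[0,0,0],[0,0,0],[0,0,0]],"grip":[255,255,255]}'
python3 -m pendant '{"offset":[[0.0007,0,0],[0.0014,0,0],[0.002,0,0]],"delta_rot":[[0,0,0],[0,0,0],[0,0,0]],"grip":[255,255,255]}'
```

```text
t: 7.52
eef_pos: [0.494, 0.0283, 0.1572]
tool_rot: [-0.067, 0.704, -0.068, -0.704]
wrist_force: [0.9, -1.3, -3.5]
width: 0.0481
t: 7.77
eef_pos: [0.494, 0.0283, 0.1551]
tool_rot: [-0.067, 0.704, -0.068, -0.704]
wrist_force: [1.3, -0.4, -1.4]
width: 0.0477
t: 8.02
eef_pos: [0.4939, 0.0283, 0.153]
tool_rot: [-0.067, 0.704, -0.068, -0.704]
wrist_force: [0.3, 0.2, -2.0]
width: 0.0478
```

```bash

python3 -m pendant '{"offset":[[0.0007,0,0],[0.0014,0,0],[0.002,0,0]],"delta_rot":[[0,0,0],[0,0,0],[0,0,0]],"grip":[255,255,255]}'
python3 -m pendant '{"offset":[[0.0007,0,0],[0.0014,0,0],[0.002,0,0]],"delta_rot":[[0,0,0],[0,0,0],[0,0,0]],"grip":[255,255,255]}'
python3 -m pendant '{"offset":[[0.0007,0,0],[0.0014,0,0],[0.002,0,0]],"delta_rot":[[0,0,0],[0,0,0],[0,0,0]],"grip":[255,255,255]}'
```

```text
t: 8.27
eef_pos: [0.4939, 0.0283, 0.1509]
tool_rot: [-0.067, 0.704, -0.068, -0.704]
wrist_force: [0.2, 0.5, -3.3]
width: 0.0477
t: 8.52
eef_pos: [0.4939, 0.0283, 0.1489]
tool_rot: [-0.067, 0.704, -0.068, -0.704]
wrist_force: [0.5, -0.1, -2.1]
width: 0.0478
t: 8.77
eef_pos: [0.4939, 0.0283, 0.1468]
tool_rot: [-0.067, 0.704, -0.068, -0.704]
wrist_force: [0.7, 0.6, -1.6]
width: 0.0475
```

```bash

python3 -m pendant '{"offset":[[0.0007,0,0],[0.0014,0,0]],"delta_rot":[[0,0,0],[0,0,0]],"grip":[255,255]}' | grep -E 'pos|force'
python3 -m pendant '{"offset":[[0.0007,0,0],[0.0014,0,0]],"delta_rot":[[0,0,0],[0,0,0]],"grip":[255,255]}' | grep -E 'pos|force'
python3 -m pendant '{"offset":[[0.0007,0,0],[0.0014,0,0]],"delta_rot":[[0,0,0],[0,0,0]],"grip":[255,255]}' | grep -E 'pos|force'
python3 -m pendant '{"offset":[[0.0007,0,0],[0.0014,0,0]],"delta_rot":[[0,0,0],[0,0,0]],"grip":[255,255]}' | grep -E 'pos|force'
python3 -m pendant '{"offset":[[0.0007,0,0],[0.0014,0,0]],"delta_rot":[[0,0,0],[0,0,0]],"grip":[255,255]}' | grep -E 'pos|force'
```

```text
eef_pos: [0.4939, 0.0283, 0.1453]
wrist_force: [-0.2, 0.2, -2.8]
eef_pos: [0.4939, 0.0283, 0.1438]
wrist_force: [0.1, -0.0, -2.6]
eef_pos: [0.4939, 0.0283, 0.1423]
wrist_force: [-0.1, 0.6, -2.5]
eef_pos: [0.4939, 0.0283, 0.1409]
wrist_force: [-0.3, 0.1, -2.9]
eef_pos: [0.4939, 0.0283, 0.1393]
wrist_force: [-0.1, -0.4, -2.4]
```

```bash

python3 -m pendant '{"offset":[[0.0007,0,0],[0.0014,0,0]],"delta_rot":[[0,0,0],[0,0,0]],"grip":[255,255]}' | grep -E 'pos|force'
python3 -m pendant '{"offset":[[0.0007,0,0],[0.0014,0,0]],"delta_rot":[[0,0,0],[0,0,0]],"grip":[255,255]}' | grep -E 'pos|force'
python3 -m pendant '{"offset":[[0.0007,0,0],[0.0014,0,0]],"delta_rot":[[0,0,0],[0,0,0]],"grip":[255,255]}' | grep -E 'pos|force'
python3 -m pendant '{"offset":[[0.0007,0,0],[0.0014,0,0]],"delta_rot":[[0,0,0],[0,0,0]],"grip":[255,255]}' | grep -E 'pos|force'
python3 -m pendant '{"offset":[[0.0007,0,0],[0.0014,0,0]],"delta_rot":[[0,0,0],[0,0,0]],"grip":[255,255]}' | grep -E 'pos|force'
```

```text
eef_pos: [0.4938, 0.0282, 0.1379]
wrist_force: [0.5, 0.4, -3.2]
eef_pos: [0.4938, 0.0283, 0.1364]
wrist_force: [0.2, -0.5, -3.1]
eef_pos: [0.4938, 0.0282, 0.1349]
wrist_force: [-0.2, -0.3, -3.3]
eef_pos: [0.4938, 0.0282, 0.1334]
wrist_force: [0.2, 0.1, -2.2]
eef_pos: [0.4938, 0.0282, 0.1319]
wrist_force: [-0.1, 0.3, -2.5]
```

```bash

python3 -m pendant '{"offset":[[0.0007,0,0],[0.0014,0,0]],"delta_rot":[[0,0,0],[0,0,0]],"grip":[255,255]}' | grep -E 'pos|force'
python3 -m pendant '{"offset":[[0.0007,0,0],[0.0014,0,0]],"delta_rot":[[0,0,0],[0,0,0]],"grip":[255,255]}' | grep -E 'pos|force'
python3 -m pendant '{"offset":[[0.0007,0,0],[0.0014,0,0]],"delta_rot":[[0,0,0],[0,0,0]],"grip":[255,255]}' | grep -E 'pos|force'
python3 -m pendant '{"offset":[[0.0007,0,0],[0.0014,0,0]],"delta_rot":[[0,0,0],[0,0,0]],"grip":[255,255]}' | grep -E 'pos|force'
python3 - <<'E'
from h import *
for z in (.134,.115,.105,.095,.085):print(z,proj('side',[.493,.03,z]),proj('side',[.493-.014,.03+.008,z]))
E
```

```text
eef_pos: [0.4938, 0.0282, 0.1305]
wrist_force: [-0.5, 0.3, -2.1]
eef_pos: [0.4938, 0.0282, 0.129]
wrist_force: [-0.4, -0.3, -2.3]
eef_pos: [0.4938, 0.0282, 0.1275]
wrist_force: [0.1, 0.4, -2.6]
eef_pos: [0.4936, 0.0284, 0.1261]
wrist_force: [-2.0, 1.4, -1.3]
0.134 [276.6859 201.253 ] [280.7769 203.9606]
0.115 [276.613  206.9435] [280.6595 209.6788]
0.105 [276.5753 209.8902] [280.5987 212.6394]
0.095 [276.538  212.8044] [280.5386 215.567 ]
0.085 [276.5011 215.6865] [280.4792 218.462 ]
```

Contact begins at TCP z≈0.126 (underside ≈0.0985). I go on gently.

```bash

python3 -m pendant '{"offset":[[0.0005,0,0],[0.001,0,0]],"delta_rot":[[0,0,0],[0,0,0]],"grip":[255,255]}' | grep -E 'pos|force'
python3 -m pendant '{"offset":[[0.0005,0,0],[0.001,0,0]],"delta_rot":[[0,0,0],[0,0,0]],"grip":[255,255]}' | grep -E 'pos|force'
python3 -m pendant '{"offset":[[0.0005,0,0],[0.001,0,0]],"delta_rot":[[0,0,0],[0,0,0]],"grip":[255,255]}' | grep -E 'pos|force'
```

```text
eef_pos: [0.4933, 0.0289, 0.1252]
wrist_force: [-1.6, 0.2, 1.4]
eef_pos: [0.4932, 0.0291, 0.1246]
wrist_force: [-2.3, 0.5, 5.5]
eef_pos: [0.4932, 0.0291, 0.1243]
wrist_force: [-5.0, 1.1, 9.6]
```

```bash
python3 - <<'E'
from h import *
go([.494,.0283,.12],-101);print(observe()['moment'])
E
```

```text
pos [0.4932 0.0291 0.1243] t 11.6 F [-4.9939  1.0911  9.6067] w 0.047726996791329884 j [ 0.5372  0.1099 -0.6805  1.9312  0.0771  1.128  -1.9351]
offset [ 0.0043  0.0006 -0.0009]
tool y yaw -100.92862278203593 x axis [-0.0018 -0.0008 -1.    ]
-101 rotvec [ 0.0713  0.0945 -0.0658]
79 rotvec [-179.9286    0.1033    0.1484]
[0.2463 1.3508 0.0147]
```

```bash

python3 -m pendant '{"offset":[[0.0007,0,0],[0.0012,0,0]],"delta_rot":[[0,0,0],[0,0,0]],"grip":[255,255]}' | grep -E 'pos|force'
python3 -m pendant '{"offset":[[0.0007,0,0],[0.0012,0,0]],"delta_rot":[[0,0,0],[0,0,0]],"grip":[255,255]}' | grep -E 'pos|force'
```

```text
eef_pos: [0.4932, 0.0291, 0.1241]
wrist_force: [-6.0, 0.1, 10.5]
eef_pos: [0.4933, 0.0291, 0.1239]
wrist_force: [-4.3, -0.8, 10.5]
```

```bash

python3 -m pendant '{"offset":[[0.0005,-0.0003,0.0007],[0.0012,-0.0004,0.001]],"delta_rot":[[0,0,0],[0,0,0]],"grip":[255,255]}' | grep -E 'pos|force'
python3 -m pendant '{"offset":[[0.0007,0,0.0005],[0.0015,0,0.0005]],"delta_rot":[[0,0,0],[0,0,0]],"grip":[255,255]}' | grep -E 'pos|force'
python3 - <<'E'
from h import *
go([.494,.0283,.12],-101);print(observe()['moment'])
E
```

```text
eef_pos: [0.4932, 0.0291, 0.1239]
wrist_force: [-2.8, -1.4, 12.3]
eef_pos: [0.4934, 0.0291, 0.1237]
wrist_force: [-3.3, 0.5, 12.7]
pos [0.4934 0.0291 0.1237] t 12.2667 F [-3.2857  0.5385 12.6543] w 0.047824199587669966 j [ 0.5359  0.1086 -0.6809  1.9336  0.0798  1.1241 -1.9391]
offset [ 0.0037  0.0007 -0.0007]
tool y yaw -100.98547568356906 x axis [ 0.0012 -0.0035 -1.    ]
-101 rotvec [ 0.0147 -0.1057 -0.1845]
79 rotvec [-179.985     0.2898   -0.166 ]
[ 0.0497  1.2068 -0.079 ]
```

```bash

python3 -m pendant '{"offset":[[0.001,0,0.0],[0.0012,0,0],[0.0014,0,0],[0.0014,0,0]],"delta_rot":[[2,0,0],[-2,0,0],[2,0,0],[0,0,0]],"grip":[255,255,255,255]}' | grep -E 'pos|force|width'
python3 - <<'E'
from h import *
go([.494,.0283,.12],-101);print(observe()['moment'])
im=np.hstack([cv2.resize(get_image(n)[y:y+120,x:x+110],None,fx=3.6,fy=3.6,interpolation=cv2.INTER_CUBIC) for n,x,y in(('scene',195,100),('side',225,140))])
cv2.imwrite('pics/p7.png',im)
E
```

```text
eef_pos: [0.4934, 0.029, 0.1227]
wrist_force: [-2.8, 0.5, 3.7]
width: 0.048
pos [0.4934 0.029  0.1227] t 12.6 F [-2.8248  0.4584  3.6886] w 0.04801743342674457 j [ 0.5354  0.1098 -0.6806  1.9347  0.0809  1.1221 -1.9426]
offset [ 0.0027  0.0005 -0.0007]
tool y yaw -101.1417961932024 x axis [ 0.0011 -0.0037 -1.    ]
-101 rotvec [-0.1416 -0.1018 -0.198 ]
79 rotvec [179.858   -0.3108   0.1597]
[ 0.2586  0.9032 -0.0434]
```

View pics/p7.png

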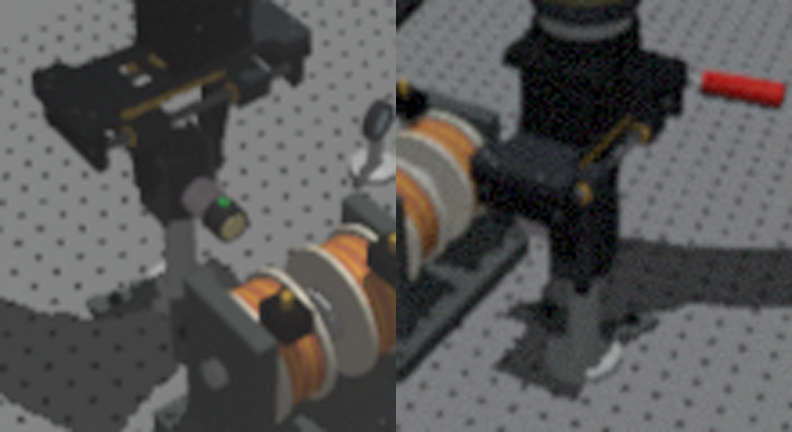

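The wiggle let the sleeve ride onto the ball: 1 mm further down and the force fell to about 6 N net. Both views show the sleeve upright on the post. I carry on the same way.

```bash

python3 -m pendant '{"offset":[[0.0006,0,0.0],[0.001,0,0],[0.0012,0,0],[0.0014,0,0]],"delta_rot":[[1.5,0,0],[-1.5,0,0],[1.5,0,0],[0,0,0]],"grip":[255,255,255,255]}' | grep -E 'pos|force'
python3 -m pendant '{"offset":[[0.0006,0,0.0],[0.001,0,0],[0.0012,0,0],[0.0014,0,0]],"delta_rot":[[1.5,0,0],[-1.5,0,0],[1.5,0,0],[0,0,0]],"grip":[255,255,255,255]}' | grep -E 'pos|force'
python3 -m pendant '{"offset":[[0.0006,0,0.0],[0.001,0,0],[0.0012,0,0],[0.0014,0,0]],"delta_rot":[[1.5,0,0],[-1.5,0,0],[1.5,0,0],[0,0,0]],"grip":[255,255,255,255]}' | grep -E 'pos|force'
```

```text
eef_pos: [0.4933, 0.0289, 0.1212]
wrist_force: [-1.8, -0.1, 3.3]
eef_pos: [0.4932, 0.0289, 0.1194]
wrist_force: [-1.9, -0.6, 0.7]
eef_pos: [0.4931, 0.0288, 0.1175]
wrist_force: [-1.1, -0.5, 1.8]
```

```bash

python3 -m pendant '{"offset":[[0.0007,0,0.0],[0.0014,0,0],[0.002,0,0]],"delta_rot":[[0,0,0],[0,0,0],[0,0,0]],"grip":[255,255,255]}' | grep -E 'pos|force'
python3 -m pendant '{"offset":[[0.0007,0,0.0],[0.0014,0,0],[0.002,0,0]],"delta_rot":[[0,0,0],[0,0,0],[0,0,0]],"grip":[255,255,255]}' | grep -E 'pos|force'
python3 -m pendant '{"offset":[[0.0007,0,0.0],[0.0014,0,0],[0.002,0,0]],"delta_rot":[[0,0,0],[0,0,0],[0,0,0]],"grip":[255,255,255]}' | grep -E 'pos|force'
python3 -m pendant '{"offset":[[0.0007,0,0.0],[0.0014,0,0],[0.002,0,0]],"delta_rot":[[0,0,0],[0,0,0],[0,0,0]],"grip":[255,255,255]}' | grep -E 'pos|force'
```

```text
eef_pos: [0.4932, 0.0289, 0.1156]
wrist_force: [-2.4, 0.6, 5.4]
eef_pos: [0.4932, 0.0289, 0.1136]
wrist_force: [-2.9, 1.0, 5.5]
eef_pos: [0.4932, 0.0289, 0.1115]
wrist_force: [-3.6, -0.1, 4.8]
eef_pos: [0.4931, 0.0289, 0.1094]
wrist_force: [-3.4, -0.1, 5.1]
```

```bash

python3 -m pendant '{"offset":[[0.0007,0,0.0],[0.0014,0,0],[0.002,0,0]],"delta_rot":[[0,0,0],[0,0,0],[0,0,0]],"grip":[255,255,255]}' | grep -E 'pos|force'
python3 -m pendant '{"offset":[[0.0007,0,0.0],[0.0014,0,0],[0.002,0,0]],"delta_rot":[[0,0,0],[0,0,0],[0,0,0]],"grip":[255,255,255]}' | grep -E 'pos|force'
python3 -m pendant '{"offset":[[0.0007,0,0.0],[0.0014,0,0],[0.002,0,0]],"delta_rot":[[0,0,0],[0,0,0],[0,0,0]],"grip":[255,255,255]}' | grep -E 'pos|force'
python3 -m pendant '{"offset":[[0.0005,0,0.0],[0.001,0,0]],"delta_rot":[[0,0,0],[0,0,0]],"grip":[255,255]}' | grep -E 'pos|force'
python3 -m pendant '{"offset":[[0.0005,0,0.0],[0.001,0,0]],"delta_rot":[[0,0,0],[0,0,0]],"grip":[255,255]}' | grep -E 'pos|force'
python3 -m pendant '{"offset":[[0.0005,0,0.0],[0.001,0,0]],"delta_rot":[[0,0,0],[0,0,0]],"grip":[255,255]}' | grep -E 'pos|force'
```

```text
eef_pos: [0.4931, 0.0289, 0.1073]
wrist_force: [-3.5, 0.0, 3.9]
eef_pos: [0.4931, 0.0289, 0.1052]
wrist_force: [-2.7, 0.7, 3.7]
eef_pos: [0.4931, 0.0289, 0.1031]
wrist_force: [-2.0, 0.9, 4.2]
eef_pos: [0.4931, 0.0289, 0.102]
wrist_force: [-3.7, 1.1, 4.1]
eef_pos: [0.4931, 0.0289, 0.101]
wrist_force: [-3.0, 1.7, 2.9]
eef_pos: [0.4931, 0.0289, 0.0999]
wrist_force: [-3.4, 0.9, 4.7]
```

Next comes the click zone, in 0.7 mm steps.

```bash

python3 -m pendant '{"offset":[[0.0003,0,0.0],[0.0007,0,0]],"delta_rot":[[0,0,0],[0,0,0]],"grip":[255,255]}' | grep -E 'pos|force'
python3 -m pendant '{"offset":[[0.0003,0,0.0],[0.0007,0,0]],"delta_rot":[[0,0,0],[0,0,0]],"grip":[255,255]}' | grep -E 'pos|force'
python3 -m pendant '{"offset":[[0.0003,0,0.0],[0.0007,0,0]],"delta_rot":[[0,0,0],[0,0,0]],"grip":[255,255]}' | grep -E 'pos|force'
python3 -m pendant '{"offset":[[0.0003,0,0.0],[0.0007,0,0]],"delta_rot":[[0,0,0],[0,0,0]],"grip":[255,255]}' | grep -E 'pos|force'
```

```text
eef_pos: [0.4931, 0.0289, 0.0991]
wrist_force: [-3.0, 0.8, 3.4]
eef_pos: [0.4931, 0.0289, 0.0984]
wrist_force: [-3.6, 0.6, 2.8]
eef_pos: [0.4931, 0.0289, 0.0975]
wrist_force: [-1.9, -0.5, 2.9]
eef_pos: [0.493, 0.0289, 0.0964]
wrist_force: [-2.8, 0.1, 0.2]
```

```bash

python3 -m pendant '{"offset":[[0.0003,0,0.0],[0.0006,0,0]],"delta_rot":[[0,0,0],[0,0,0]],"grip":[255,255]}' | grep -E 'pos|force'
python3 -m pendant '{"offset":[[0.0003,0,0.0],[0.0006,0,0]],"delta_rot":[[0,0,0],[0,0,0]],"grip":[255,255]}' | grep -E 'pos|force'
```

```text
eef_pos: [0.493, 0.0288, 0.0953]
wrist_force: [-0.7, 0.8, -2.2]
eef_pos: [0.4929, 0.0288, 0.0939]
wrist_force: [0.8, 0.3, -7.6]
```

```bash

python3 -m pendant '{"offset":[[0.0002,0,0.0],[0.0004,0,0]],"delta_rot":[[0,0,0],[0,0,0]],"grip":[255,255]}' | grep -E 'pos|force'
python3 -m pendant '{"offset":[[0.0002,0,0.0],[0.0004,0,0]],"delta_rot":[[0,0,0],[0,0,0]],"grip":[255,255]}' | grep -E 'pos|force'
```

```text
eef_pos: [0.493, 0.0287, 0.0931]
wrist_force: [0.4, 0.3, -5.3]
eef_pos: [0.4931, 0.0286, 0.0927]
wrist_force: [0.0, 0.2, -3.4]
```

Click felt: the sleeve was drawn down (Fz to -7.6 N), then the force came back to the lamp's own weight. I advance a touch more to seat it.

```bash

python3 -m pendant '{"offset":[[0.0003,0,0.0],[0.0006,0,0]],"delta_rot":[[0,0,0],[0,0,0]],"grip":[255,255]}' | grep -E 'pos|force'
python3 -m pendant '{"offset":[[0.0003,0,0.0],[0.0005,0,0]],"delta_rot":[[0,0,0],[0,0,0]],"grip":[255,255]}' | grep -E 'pos|force'
python3 - <<'E'
from h import *
go([.494,.0283,.09],-101);print(observe()['moment'])
E
```

```text
eef_pos: [0.4931, 0.0285, 0.0922]
wrist_force: [-0.5, 1.1, -3.4]
eef_pos: [0.4933, 0.0283, 0.0919]
wrist_force: [0.1, -0.3, -2.0]
pos [0.4933 0.0283 0.0919] t 17.6167 F [ 0.095  -0.2888 -1.9506] w 0.04793864195110644 j [ 0.5252  0.1488 -0.6773  1.9671  0.1105  1.0597 -1.9717]
offset [ 0.0019 -0.0002 -0.0007]
tool y yaw -101.46793161476141 x axis [ 0.0015 -0.0031 -1.    ]
-101 rotvec [-0.4678 -0.1193 -0.1545]
79 rotvec [179.532   -0.2421   0.187 ]
[ 0.0369 -0.0152  0.0262]
```

```bash

python3 -m pendant '{"offset":[[0,0,0],[0,0,0],[0,0,0],[0,0,0],[0,0,0],[0,0,0]],"delta_rot":[[0,0,0],[0,0,0],[0,0,0],[0,0,0],[0,0,0],[0,0,0]],"grip":[100,80,60,30,0,0]}'
python3 - <<'E'
from h import *
cv2.imwrite('pics/w8.png',get_image('wrist'))
E
```

```text
t: 18.12
eef_pos: [0.4934, 0.0283, 0.092]
tool_rot: [-0.07, 0.704, -0.072, -0.703]
wrist_force: [-0.2, -0.1, 0.3]
width: 0.0779
```

View pics/w8.png

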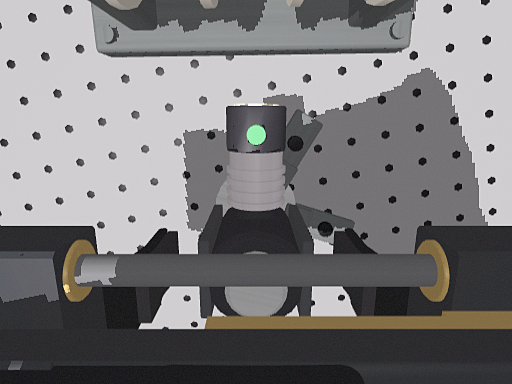

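After opening, the lamp stays on the post with the barrel at x≈257, and the magnet base is centred at x≈254. I rise straight up and check.

```bash

python3 -m pendant '{"offset":[[-0.003,0,0],[-0.015,0,0],[-0.04,0,0],[-0.08,0,0],[-0.11,0,0],[-0.15,0,0],[-0.16,0,0],[-0.16,0,0]],"delta_rot":[[0,0,0],[0,0,0],[0,0,0],[0,0,0],[0,0,0],[0,0,0],[0,0,0],[0,0,0]],"grip":[0,0,0,0,0,0,0,0]}'
python3 - <<'E'
from h import *
w=get_image('wrist');cv2.imwrite('pics/w9.png',w)
im=np.hstack([cv2.resize(get_image(n)[y:y+120,x:x+110],None,fx=3.6,fy=3.6,interpolation=cv2.INTER_CUBIC) for n,x,y in(('scene',195,100),('side',225,140))])
cv2.imwrite('pics/p9.png',im)
E
```

```text
t: 18.83
eef_pos: [0.4955, 0.0292, 0.2568]
tool_rot: [-0.069, 0.707, -0.072, -0.7]
wrist_force: [0.7, 0.1, 0.7]
width: 0.0871
```

View pics/w9.png

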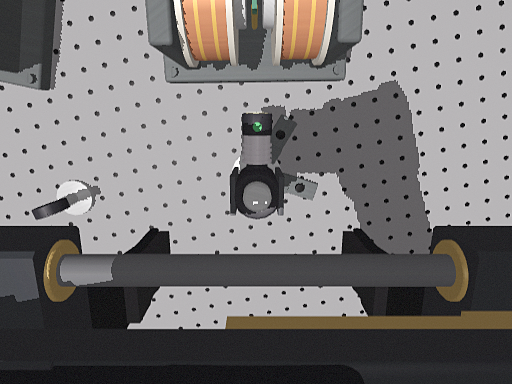

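View pics/p9.png

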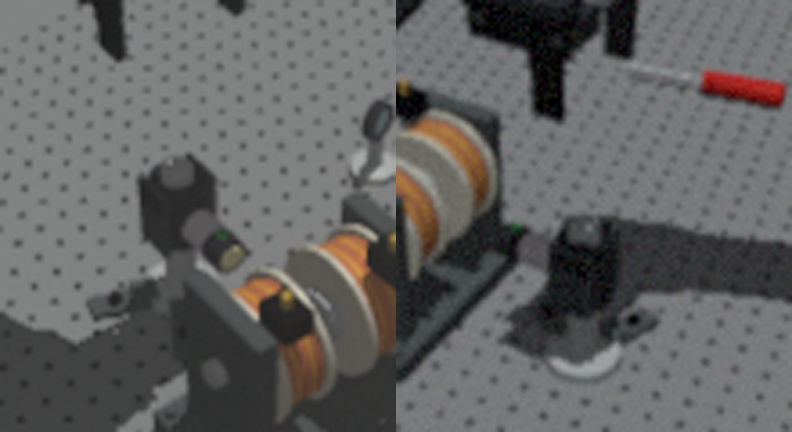

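```bash
python3 - <<'E'
from h import *
print(tri((256.7,165.6),(258.1,203.6)), onz('wrist',(257.5,127),.108),observe()['qvel'])
E
```

```text
(array([0.5514, 0.0175, 0.1033]), [np.float64(0.07810412211899416), np.float64(0.07284737087743179)]) [0.5463 0.0156 0.108 ] [-0.0022  0.0151  0.0011  0.0194  0.0002 -0.0017  0.0007]
```

```bash
python3 -c "
from plant import *
print(close_job())"
```

```text
the job is handed in; nothing more can be done
None
```

I fitted the lamp on the post, stopped at the click, let go, moved the gripper clear and handed the job in at about 19 s. The hand-in reports no verdict.

**Fitting:** I gripped the lamp by its flat pads and turned it to face the nearer magnet. I then lowered it over the post in steps of 2 mm or less.
- **First resistance:** The ball first resisted with the sleeve's underside at about 98 mm. It stuck there at about 15 N net, which is above the 4 to 8 N described. A ±2° twist about the post freed it.
- **Click:** The sleeve was then pulled down, with the wrist force reaching -7.6 N. It fell back to the lamp's own weight with the underside at about 64 mm. I did not push on to the far flank.

**Last checks:**
- **Hanging:** After release the lamp stayed up by itself, and all three cameras show it upright.
- **Height:** The two fixed cameras put the green dot 103 mm up, against about 108 mm expected. They read the post top about 5 mm low as well, so this agrees with the 64 mm.
- **Aim:** In the wrist view the barrel (x≈257) lines up with the gap between the coils (x≈256).
- **Bystanders:** The lens and screwdriver look unmoved in the pictures. The jar was outside the last crops, and the arm never came near it.

The ball's position and the final speed of the lamp could not be read directly. I judged them from the forces and the pictures.

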